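# Close the tube caddy and carry-ready it by its telescopic handle

### The arm

A 7-joint arm with a two-finger parallel gripper is mounted at the origin on the work surface. World frame = base frame: x ahead of the robot, y to its left, z up, the work surface at z = 0. Lengths are in m, angles in rad, forces in N, time in s.
With the tool pointing down it reaches from about 0.4 to 0.875 m from the base axis. Payload 19.3 kg.
Tool frame: the origin (TCP) lies between the finger pads, 19 mm behind the fingertips; this is the grasp point; x points along the fingers, y is the direction in which the jaws open and shut, and the axes are right-handed (so a half turn about x gives the same grasp; the last joint's range is limited). The gripper opens to 85 mm and grips with 20 to 120 N. Pads are 22 mm wide; open, the fingers measure 114 mm over their backs; the gripper's body (76 mm by 85 mm) begins 54 mm behind the grasp point. The pads swing forward as they close: fully open they stand 13 mm farther back than shut.
Start: joints at [-1.315, 0.521, -0.036, 1.599, 0.021, 1.021, -0.113], TCP at [0.2, 0.592, 0.25] pointing down, gripper open.
Joint ranges: [-2.91, 2.91], [-0.3, 2.13], [-1.5, 1.42], [0.17, 2.43], [-1.26, 4.41], [0.16, 1.93], [-2.52, 2.52]. Speed limits (rad/s): [1.89, 1.89, 2.39, 2.39, 3.01, 3.01, 3.01].

### API

Orientations are given as a rotation vector (axis times angle).
In Python, from cell import * gives the robot as it stands.
- The arm moves only by the shell command python3 -m pendant 'ROWS' [OPENING]. ROWS is text: rows parted by semicolons, each of 4 numbers parted by spaces: the shift along the tool's x, y, z scaled (see below), then the turn about the tool's x scaled (see below). In form: tx ty tz yaw; .... A call has exactly 8 rows; each row is the pose to reach, as a shift and turn from the pose measured when the call began, along the tool's axes at that moment; what a row does not reach only later rows make up. The controller multiplies each number of a shift by 10 cm and each number of a turn by 120 degrees. A row lasts 1/8 s, in which the tool goes at most 62.5 mm and 10.7 degrees, less where a joint would pass 70% of its speed; a pose out of reach is approached as far as the arm can. A call with a number of a shift or a turn outside -1 to 1 is refused whole. A call with a gripper value outside its range is refused whole. OPENING is the finger opening in mm, from 0 to 85.4, set as the call begins (- or left out, the last holds). The fingers move at their own pace and stop on an object; the grip force is fixed at half the most. Time passes only in rows, so rows that repeat a pose let the fingers close, or fill a call up. It gives the time, the measured TCP pose, the force and the opening at its end, in the units of the state.
- state(): the state, without advancing time (a new reading comes with each control period).
- grab_frame(name): name is "scene" or "top"; returns the picture (420x560x3 uint8, red, green, blue); there is no depth.
- camera_info(name): a dict with "mtx" (3x3 intrinsics, pixels), "R" (3x3) and "t" (3): a world point X has camera coordinates R X + t. Camera axes: x right, y down, z forward; pixel columns grow to the right and rows downward; lengths in m; the calibration is good to about 2 mm. A picture is of the moment at which its call begins. camera_info takes no time and is no camera call.
- sign_off(): hands the job in, once; it reports no verdict.
The state is a dict: "clock": time; "qpos": joint angles; "qd": joint speeds; "joint_torque": joint torques, N m; "position": TCP position; "ee_rot": TCP orientation; "force": force on the tool from outside, world axes, zero at the start; "torque": the same for the moment, N m; "finger_gap": finger opening in m.
Only numpy, scipy, OpenCV 4.12 (cv2) and the standard library are available. Lean on these libraries where they do the work, as an engineer would, in place of code of your own. Each camera call takes 0.05 s, during which the arm holds its last target. There are 200 camera calls.

### The job

Get the tube caddy ready to be carried off: press every open flip cap shut, then squeeze the release button in the grip of its telescopic handle and, with the caddy still standing on the counter, pull the handle up past the first stop to the second. Keep hold of the grip, lift the caddy upright about 5 cm clear of the counter and finish while holding it there, handle fully extended and all caps shut; leave the other things on the counter alone.

Things in the scene. Friction and masses are not known exactly. Their poses are not given: they have to be found in the camera images.
- caddy: Loose carrying caddy, about 0.7 kg: wooden base 80 (x) by 244 (y) by 24 mm high. In a row along y stand four amber tubes, 30 mm across, tops at z 97 mm, centres at x 0, y +94, +54, -54, -94 mm, and between them at x 0, y 0 a dark steel post 28 mm across, top at z 100 mm, with the telescopic handle. Origin: centre of its underside, z up. It starts within 0.6 rad of yaw 0.
- cap1 (a joint): White flip cap of the caddy's tube at y +94 mm: disc 33 mm across, 6 mm thick (shut: z 97 to 103 mm), thumb tab to x -24 mm. Hinge along y at x +17, z 97 mm, on the tube's +x edge. 0 shut flat, 1.57 upright on its hinge, up to 2.2 leaning back to +x. It stays at any angle (about 0.4 N at the rim moves it): push it over to -x, press it down.
- cap2 (a joint): White flip cap of the caddy's tube at y +54 mm: disc 33 mm across, 6 mm thick (shut: z 97 to 103 mm), thumb tab to x -24 mm. Hinge along y at x +17, z 97 mm, on the tube's +x edge. 0 shut flat, 1.57 upright on its hinge, up to 2.2 leaning back to +x. It stays at any angle (about 0.4 N at the rim moves it): push it over to -x, press it down.
- cap3 (a joint): White flip cap of the caddy's tube at y -54 mm: disc 33 mm across, 6 mm thick (shut: z 97 to 103 mm), thumb tab to x -24 mm. Hinge along y at x +17, z 97 mm, on the tube's +x edge. 0 shut flat, 1.57 upright on its hinge, up to 2.2 leaning back to +x. It stays at any angle (about 0.4 N at the rim moves it): push it over to -x, press it down.
- cap4 (a joint): White flip cap of the caddy's tube at y -94 mm: disc 33 mm across, 6 mm thick (shut: z 97 to 103 mm), thumb tab to x -24 mm. Hinge along y at x +17, z 97 mm, on the tube's +x edge. 0 shut flat, 1.57 upright on its hinge, up to 2.2 leaning back to +x. It stays at any angle (about 0.4 N at the rim moves it): push it over to -x, press it down.
- grip (a point): Centre of the handle's black grip block, 30 (caddy x) by 44 (y) by 36 mm high; 122 mm above the caddy's underside when down. A steel release button 24 mm wide, 22 mm high stands 6 mm proud of its +x face (36 mm in all along x): fingers closing along the caddy's x squeeze it in. Nothing stands beside the grip on its +x and -x sides. The entry's axes are the caddy's.
- handle (a joint): How far the telescopic handle is drawn up out of the post (m): 0 down, 0.040 first stop, 0.080 second stop and end of travel. With the button out it is locked when down and catches at the first stop; with the button kept in it slides through both (1 N friction), the caddy's weight keeping the caddy on the counter. Past the second stop the caddy lifts with it.
- button (a joint): Travel of the release button into the grip along the caddy's -x direction (m): 0 out, 0.006 flush with the grip's face; the lock is free beyond 0.004. It is sprung: 2.5 N to start, 5.5 N when flush.
- jar: Bystander: glass storage jar with a steel lid, 72 mm across, 100 mm high; origin at the centre of its underside.
- cups: Bystander: upside-down stack of brown paper cups, 92 mm across at the foot, 105 mm high; origin at the centre of its underside.
- tamper: Bystander: steel coffee tamper standing on its base, 58 mm across, 92 mm high; origin at the centre of its underside.

How it is judged:
By the outcome, as a careful person would: the job done as asked, in the order asked, and still so for the second after the job is handed in, while the arm keeps its last pose, push and grip.
It also fails if it takes over 58 s, if anything falls off the work surface, if the arm or the gripper's body presses on something with over 40 N, if the wrist force passes 120 N, or if a joint passes its speed limit or range.

## Working session

There is one attempt and no reset: what is moved stays moved. The work goes in short steps, Python scripts to look and compute and a shell command to move; the robot and the scene stay as the last step left them, time stands still between calls to the robot, and variables do not carry over. Pictures are saved under pics/ and viewed, about 8 in all and at most 12, crops included, and the job is handed in when it is done.

```bash
ls; mkdir -p pics; python3 - <<'E'
from cell import *
import cv2
for n in ("scene","top"):
    cv2.imwrite(f"pics/{n}0.png",grab_frame(n)[:,:,::-1]); c=camera_info(n); print(n,c)
print(state())
E
```

```text
pics
scene {'mtx': array([[458.9731237 ,   0.        , 283.83608916],
       [  0.        , 458.9731237 , 211.46908553],
       [  0.        ,   0.        ,   1.        ]]), 'R': array([[-0.41266694,  0.91088051, -0.00163883],
       [ 0.65557046,  0.29575073, -0.69480852],
       [-0.63240286, -0.28779888, -0.71919291]]), 't': array([ 0.25360969, -0.2895418 ,  1.70433933])}
top {'mtx': array([[380.20283389,   0.        , 280.78109228],
       [  0.        , 380.20283389, 211.5234427 ],
       [  0.        ,   0.        ,   1.        ]]), 'R': array([[-0.01490089, -0.99974755,  0.01681636],
       [-0.99524593,  0.01321072, -0.09649361],
       [ 0.0962471 , -0.01817426, -0.99519154]]), 't': array([-0.01374581,  0.55170987,  0.95516747])}
{'clock': 0.1, 'qpos': array([-1.31519508,  0.52194622, -0.03630572,  1.59993089,  0.02118691,
        1.02108558, -0.1127853 ]), 'qd': array([-0.00054146, -0.00111235, -0.00112834, -0.00200476, -0.00044574,
       -0.00202008,  0.00121699]), 'joint_torque': array([ 3.25301706e-03, -9.28472614e+01,  1.98404945e+00, -3.70542812e+01,
        1.82515261e-02,  5.22882197e-03,  3.71195222e-05]), 'position': array([0.1999945 , 0.59185336, 0.24949582]), 'ee_rot': array([ 0.25492636,  1.55572301, -0.25647324]), 'force': array([-0.16703543,  0.1423792 , -0.05009163]), 'torque': array([ 0.00616857, -0.0233894 ,  0.03712484]), 'finger_gap': 0.08549055342194625}
```

View pics/scene0.png

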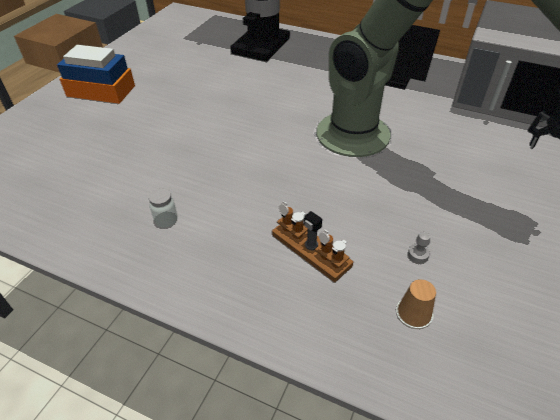

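View pics/top0.png

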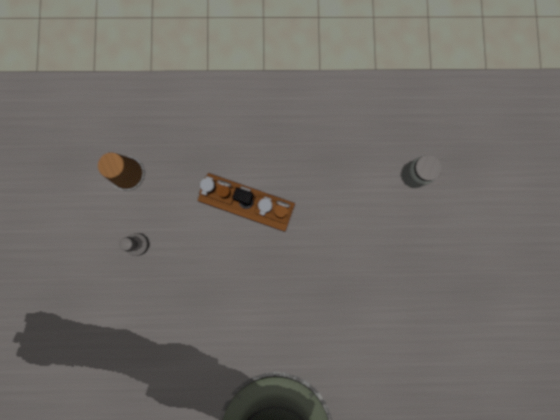

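The top view shows the caddy around (245,200), with cap1 at (207,186) and cap3 at (265,205) looking shut, and cap2 at (223,190) and cap4 at (282,210) looking open. I'll check this enlarged and measure the base.

```bash
cat > h.py <<'E'
from cell import *
import numpy as np, cv2
from scipy.spatial.transform import Rotation as Ro
def proj(n,X):
    c=camera_info(n); p=(np.atleast_2d(X)@c["R"].T+c["t"])@c["mtx"].T; return p[:,:2]/p[:,2:]
def cad(pose,P):
    x,y,a=pose; P=np.atleast_2d(np.array(P,float)); c,s=np.cos(a),np.sin(a)
    return np.c_[x+c*P[:,0]-s*P[:,1], y+s*P[:,0]+c*P[:,1], P[:,2]]
E
python3 - <<'E'
from h import *
a=cv2.imread("pics/top0.png")[165:240,190:305]; b=cv2.imread("pics/scene0.png")[195:285,260:365]
a=cv2.resize(a,None,fx=5,fy=5,interpolation=cv2.INTER_CUBIC); b=cv2.resize(b,None,fx=5,fy=5,interpolation=cv2.INTER_CUBIC)
a=a[:, :575]; h=300
im=np.zeros((600,800,3),np.uint8)
A=cv2.resize(a,(460,300)); B=cv2.resize(b,(345,296)); 
cv2.imwrite("pics/crops.png",cv2.convertScaleAbs(np.vstack([cv2.resize(a,(520,339)),cv2.resize(b,(520,446))])[:785],alpha=1.5)) if 0 else None
im=np.zeros((446,800,3),np.uint8); im[:280,:400]=cv2.resize(a,(400,280))[:, :]; im[:343,400:]=cv2.resize(b,(400,343))
cv2.imwrite("pics/crops.png",cv2.convertScaleAbs(im[:343],alpha=1.4))
# base fit: orange mask in top image vs. rendered base box, max IoU
t=cv2.imread("pics/top0.png"); hsv=cv2.cvtColor(t,cv2.COLOR_BGR2HSV)
m=np.zeros(t.shape[:2],np.uint8); m[170:235,192:300]=(cv2.inRange(hsv,(3,110,30),(22,255,255))[170:235,192:300]>0)
pts=cv2.findNonZero(m); print(len(pts), cv2.minAreaRect(pts))
m=cv2.morphologyEx(m,cv2.MORPH_CLOSE,np.ones((9,9)))
from scipy.optimize import minimize
box=[[i*.04,j*.122,k] for i in(-1,1) for j in(-1,1) for k in (0,.024)]
def f(p):
    q=proj("top",cad(p,box)); r=np.zeros((65*8,108*8),np.uint8)
    hull=cv2.convexHull(((q-[192,170]+.5)*8).astype(np.int32)); cv2.fillConvexPoly(r,hull,255)
    r=cv2.resize(r,(108,65),interpolation=cv2.INTER_AREA)/255.
    return np.abs(r-m[170:235,192:300]).sum()
best=min((minimize(f,[.6+dx,.1,a],method="Nelder-Mead",options=dict(initial_simplex=[[.6+dx,.1,a],[.63+dx,.1,a],[.6+dx,.13,a],[.6+dx,.1,a+.1]])) for dx in (-.05,0,.05) for a in(-.35,-.15,.25)),key=lambda r:r.fun)
print(best.x,best.fun); p=best.x
for n in("top","scene"): print(n,proj(n,cad(p,[[0,.094,.1],[0,.054,.1],[0,0,.14],[0,-.054,.1],[0,-.094,.1]])).round(1).tolist())
E
```

```text
1855 ((245.97079467773438, 201.66616821289062), (92.35757446289062, 29.67645835876465), 19.440034866333008)
[ 0.58038432  0.06852438 -0.35331643] 861.9803921568626
top [[206.6, 184.1], [222.3, 189.6], [242.1, 194.7], [264.8, 204.5], [280.5, 210.1]]
scene [[338.6, 245.6], [327.0, 237.4], [312.6, 216.7], [297.5, 216.7], [287.2, 209.5]]
```

View pics/crops.png

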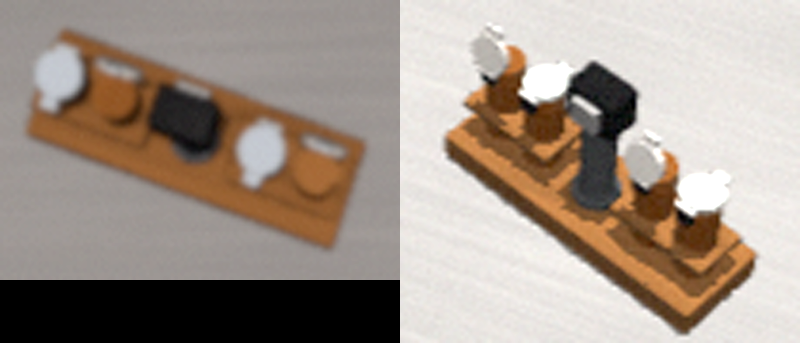

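```bash
python3 - <<'E'
from h import *
from scipy.optimize import least_squares
X,Y,Z=.04,.122,.024
T=np.array([[208.1,173.0],[294.9,203.3],[285.5,231.4],[198,200.6]]); TP=[[X,Y,Z],[X,-Y,Z],[-X,-Y,Z],[-X,Y,Z]]
S=np.array([[334.3,279.0],[353.7,261.9],[271.8,231.7]]); SP=[[X,Y,Z],[-X,Y,Z],[X,-Y,Z]]
f=lambda p:np.r_[(proj("top",cad(p,TP))-T).ravel(),(proj("scene",cad(p,SP))-S).ravel()]
r=least_squares(f,[.58,.07,-.35]); p=r.x; print(p,f(p).round(1))
P=[[0,.094,.103],[0,.054,.1],[0,0,.14],[0,-.054,.103],[0,-.094,.1]]
for n in("top","scene"): print(n,proj(n,cad(p,P)).round(1).tolist())
s=state();R=Ro.from_rotvec(s["ee_rot"]).as_matrix();print(R.round(3))
E
```

```text
[ 0.57962895  0.06822379 -0.35481978] [-0.9 -1.6  0.6 -0.8 -0.3  0.1 -1.7 -0.6  0.3 -1.4 -0.2 -1.3 -1.1 -2.2]
top [[206.5, 184.1], [222.4, 189.9], [242.2, 195.0], [264.9, 204.7], [280.7, 210.4]]
scene [[338.7, 244.6], [327.0, 237.2], [312.6, 216.5], [297.6, 215.7], [287.2, 209.2]]
[[-0.     0.32   0.947]
 [-0.001  0.947 -0.32 ]
 [-1.    -0.001  0.   ]]
```

Caddy is at about (0.580, 0.068) with yaw −0.355. Cap2 and cap4 stand open, cap1 and cap3 look shut. I'll approach with closed fingers, turned so the jaws lie along the caddy's x.

```bash
cat >> h.py <<'E'
POSE=(.580,.068,-.355)
def go(P,z,pose=None):
    """numbers for a shift to caddy-frame P=(x,y), TCP z, jaws along caddy x"""
    pose=pose or POSE; s=state(); R=Ro.from_rotvec(s["ee_rot"]).as_matrix()
    t=cad(pose,[P[0],P[1],z])[0]; d=R.T@(t-s["position"])*10
    yw=np.arctan2(R[1,1],R[0,1]); e=(-(pose[2]-yw)+np.pi/2)%np.pi-np.pi/2
    c=np.array([[np.cos(pose[2]),-np.sin(pose[2])],[np.sin(pose[2]),np.cos(pose[2])]])
    print("to",P,z,"shift",d.round(3),"yaw",round(np.degrees(e)/120,3),"| caddy xy",(c.T@(s["position"][:2]-np.array(pose[:2]))).round(4),"z",s["position"][2].round(4),"F",s["force"].round(1),"gap",round(s["finger_gap"],4),"t",s["clock"].round(2))
E
python3 -m pendant '0 -.6 1 .763;0 -.6 1 .763;0 -.6 1 .763;0 -.6 1 .763;0 -.6 1 .763;0 -.6 1 .763;0 -.6 1 .763;0 -.6 1 .763' 0
python3 -c "
from h import *
go((.06,.054),.2)"
```

```text
clock: 1.1
position: [0.2754, 0.5029, 0.2493]
ee_rot: [1.398, 1.073, -1.4]
force: [-0.7, 0.7, 0.0]
finger_gap: 0.0003Traceback (most recent call last):
  File "<string>", line 3, in <module>
    go((.06,.054),.2)
    ~~^^^^^^^^^^^^^^^
  File "h.py", line 16, in go
    print("to",P,z,"shift",d.round(3),"yaw",round(np.degrees(e)/120,3),"| caddy xy",(c.T@(s["position"][:2]-np.array(pose[:2]))).round(4),"z",s["position"][2].round(4),"F",s["force"].round(1),"gap",round(s["finger_gap"],4),"t",s["clock"].round(2))
                                                                                                                                                                                                                                   ^^^^^^^^^^^^^^^^
AttributeError: 'float' object has no attribute 'round'
```

```bash
sed -i 's/s\["clock"\].round(2)/round(s["clock"],2)/' h.py
python3 -c "
from h import *
go((.06,.054),.2)"
```

```text
to (0.06, 0.054) 0.2 shift [0.498 4.713 2.933] yaw 0.045 | caddy xy [-0.4368  0.3019] z 0.2493 F [-0.7  0.7  0. ] gap 0.0003 t 1.1
```

```bash

python3 -m pendant '0 1 .62 .045;0 1 .62 .045;0 1 .62 .045;0 1 .62 .045;0 1 .62 .045;0 1 .62 .045;0 1 .62 .045;0 1 .62 .045' >/dev/null
for i in 1 2 3; do python3 -m pendant '0 1 .62 0;0 1 .62 0;0 1 .62 0;0 1 .62 0;0 1 .62 0;0 1 .62 0;0 1 .62 0;0 1 .62 0' ; done
python3 -c "
from h import *
go((.06,.054),.2)"
```

```text
clock: 3.1
position: [0.428, 0.3245, 0.2495]
ee_rot: [1.464, 1.019, -1.466]
force: [0.9, 0.1, 0.5]
finger_gap: -0.0
clock: 4.1
position: [0.5001, 0.2319, 0.2496]
ee_rot: [1.464, 1.019, -1.466]
force: [-0.1, -0.3, 0.2]
finger_gap: -0.0002
clock: 5.1
position: [0.5723, 0.1392, 0.2497]
ee_rot: [1.464, 1.019, -1.466]
force: [0.5, -0.9, -0.5]
finger_gap: -0.0002
to (0.06, 0.054) 0.2 shift [0.498 0.92  0.101] yaw 0.0 | caddy xy [-0.032   0.0641] z 0.2497 F [ 0.5 -0.9 -0.5] gap -0.0002 t 5.1
```

```bash

python3 -m pendant '0 .92 .1 0;0 .92 .1 0;.5 .92 .1 0;.5 .92 .1 0;.5 .92 .1 0;.5 .92 .1 0;.5 .92 .1 0;.5 .92 .1 0' >/dev/null
python3 -c "
from h import *
go((.06,.054),.14)
im=[]
for n,r in (('scene',(150,290,250,380)),('top',(140,240,190,310))):
    f=grab_frame(n)[:,:,::-1]; f=f[r[0]:r[1],r[2]:r[3]]; im.append(cv2.resize(f,(390,int(f.shape[0]*390/f.shape[1])),interpolation=cv2.INTER_CUBIC))
h=max(i.shape[0] for i in im); im=[np.pad(i,((0,h-i.shape[0]),(0,0),(0,0))) for i in im]
cv2.imwrite('pics/c1.png',np.hstack(im))
print(proj('scene',state()['position']))
"
```

```text
to (0.06, 0.054) 0.14 shift [ 0.604 -0.001  0.002] yaw 0.001 | caddy xy [0.0601 0.0543] z 0.2004 F [ 0.2 -0.3  0. ] gap 0.0 t 6.1
[[313.4554704  223.74424674]]
```

View pics/c1.png

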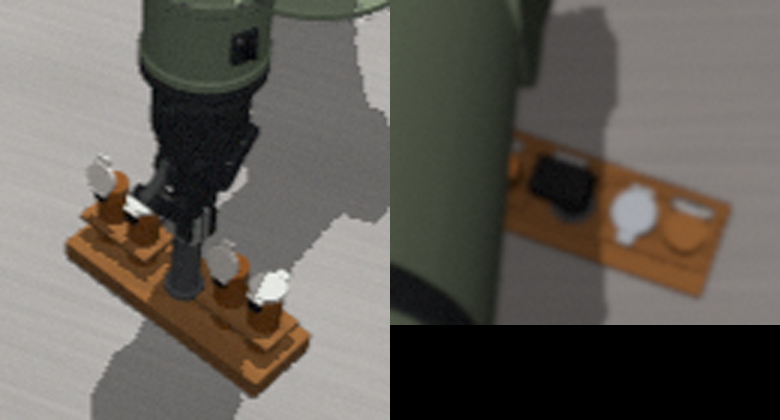

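The closed fingertip is at scene (313,230), about where tip = TCP − 19 mm predicts. Cap2 and cap4 are clearly open. I'll lower beside cap2 on the +x side and sweep it over.

```bash

python3 -m pendant '.3 0 0 0;.62 0 0 0;.62 0 0 0;.62 -.1 0 0;.62 -.2 0 0;.62 -.3 0 0;.62 -.4 0 0;.62 -.45 0 0'
python3 -m pendant '0 -.05 0 0;0 -.1 0 0;0 -.15 0 0;0 -.2 0 0;.05 -.2 0 0;.09 -.2 0 0;.12 -.2 0 0;.12 -.2 0 0'
python3 -c "
from h import *
go((-.005,.054),.119)"
```

```text
clock: 7.2
position: [0.6123, 0.1139, 0.1383]
ee_rot: [1.464, 1.02, -1.465]
force: [0.7, 0.4, 0.2]
finger_gap: -0.0001
clock: 8.2
position: [0.5935, 0.1207, 0.1259]
ee_rot: [1.464, 1.02, -1.465]
force: [-0.3, -0.5, -0.9]
finger_gap: -0.0003
to (-0.005, 0.054) 0.119 shift [0.069 0.006 0.001] yaw 0.001 | caddy xy [-0.0056  0.0541] z 0.1259 F [-0.3 -0.5 -0.9] gap -0.0003 t 8.2
```

Press down gently, watching the force.

```bash

python3 -m pendant '.02 0 0 0;.03 0 0 0;.04 0 0 0;.05 0 0 0;.06 0 0 0;.06 0 0 0;.06 0 0 0;.06 0 0 0'
python3 -c "
from h import *
go((-.005,.054),.116)"
```

```text
clock: 9.2
position: [0.5936, 0.1207, 0.1213]
ee_rot: [1.465, 1.02, -1.465]
force: [-8.6, -0.6, 26.0]
finger_gap: 0.0
to (-0.005, 0.054) 0.116 shift [0.053 0.005 0.002] yaw 0.001 | caddy xy [-0.0055  0.0542] z 0.1213 F [-8.6 -0.6 26. ] gap 0.0 t 9.2
```

```bash

python3 -m pendant '-.3 0 0 0;-.6 0 0 0;-.6 .3 .3 0;-.6 .65 .6 0;-.6 .65 .9 0;-.6 .65 .9 0;-.6 .65 .9 0;-.6 .65 .9 0' >/dev/null
python3 -c "
from h import *
go((.06,-.094),.138)"
```

```text
to (0.06, -0.094) 0.138 shift [0.433 0.005 0.594] yaw 0.001 | caddy xy [ 0.0593 -0.0346] z 0.1813 F [ 0.4 -0.2 -0.9] gap 0.0001 t 10.2
```

```bash

python3 -m pendant '0 0 .3 0;0 0 .6 0;.2 0 .6 0;.43 0 .6 0;.43 0 .6 0;.43 -.1 .6 0;.43 -.2 .6 0;.43 -.3 .6 0' >/dev/null
python3 -m pendant '0 -.1 0 0;0 -.2 0 0;0 -.25 0 0;0 -.3 0 0;0 -.35 0 0;.05 -.35 0 0;.1 -.35 0 0;.12 -.35 0 0'
python3 -c "
from h import *
go((-.005,-.094),.119)"
```

```text
clock: 12.2
position: [0.5412, -0.0186, 0.1264]
ee_rot: [1.464, 1.021, -1.463]
force: [-0.3, -0.3, 0.5]
finger_gap: -0.0004
to (-0.005, -0.094) 0.119 shift [ 0.074  0.013 -0.007] yaw 0.001 | caddy xy [-0.0063 -0.0947] z 0.1264 F [-0.3 -0.3  0.5] gap -0.0004 t 12.2
```

```bash

python3 -m pendant '.02 0 0 0;.03 0 0 0;.04 0 0 0;.05 0 0 0;.06 0 0 0;.06 0 0 0;.06 0 0 0;.06 0 0 0'
python3 -m pendant '-.3 0 0 0;-.6 0 0 0;-.9 0 0 0;-1 0 0 0;-1 -.5 0 0;-1 -1 0 0;-1 -1 0 0;-1 -1 0 0' >/dev/null
python3 -c "
from h import *
go((0,0),.122)
im=[]
for n,r in (('scene',(190,290,260,370)),('top',(150,250,190,310))):
    f=grab_frame(n)[:,:,::-1]; f=f[r[0]:r[1],r[2]:r[3]]; im.append(cv2.resize(f,(400,int(f.shape[0]*400/f.shape[1])),interpolation=cv2.INTER_CUBIC))
h=max(i.shape[0] for i in im); im=[np.pad(i,((0,h-i.shape[0]),(0,0),(0,0))) for i in im]
cv2.imwrite('pics/c2.png',np.hstack(im))
"
```

```text
clock: 13.2
position: [0.5413, -0.0186, 0.1213]
ee_rot: [1.465, 1.021, -1.463]
force: [-7.0, 0.4, 22.8]
finger_gap: -0.0001
to (0, 0) 0.122 shift [ 0.995  1.06  -0.943] yaw 0.001 | caddy xy [-0.1058 -0.0947] z 0.2213 F [ 0.6 -0.   0.2] gap -0.0 t 14.2
```

View pics/c2.png

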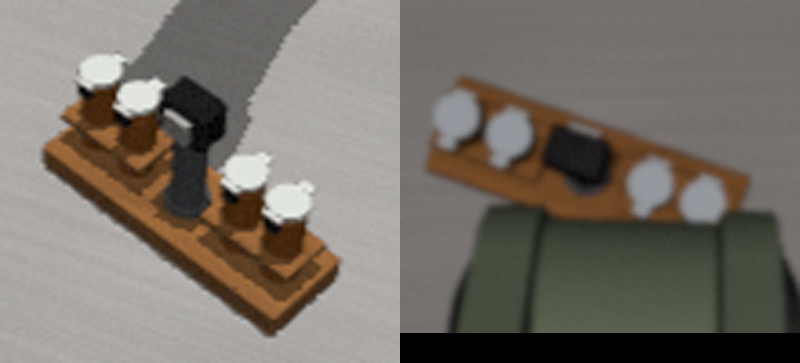

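Both views show all four caps lying flat, and the caddy hasn't moved: cap1 is at scene (340,246) as before. The grip is at top (243,195), where the pose predicts it. Next, above the grip with open fingers.

```bash

python3 -m pendant '0 .3 -.3 0;0 .6 -.6 0;0 1 -.94 0;0 1 -.94 0;0 1 -.94 0;0 1 -.94 0;0 1 -.94 0;0 1 -.94 0' 80 >/dev/null
python3 -c "
from h import *
go((0.002,-.001),.124)"
```

```text
to (0.002, -0.001) 0.124 shift [0.975 0.077 0.002] yaw 0.001 | caddy xy [-0.0058 -0.0009] z 0.2215 F [ 0.5 -0.1  0.5] gap 0.0799 t 15.3
```

```bash

python3 -m pendant '0 .08 0 0;.3 .08 0 0;.5 .08 0 0;.7 .08 0 0;.8 .08 0 0;.9 .08 0 0;.97 .08 0 0;.97 .08 0 0'
python3 -m pendant '0 0 0 0;0 0 0 0;0 0 0 0;0 0 0 0;0 0 0 0;0 0 0 0;0 0 0 0;0 0 0 0' 0
python3 -c "
from h import *
go((0,0),.124)"
```

```text
clock: 16.3
position: [0.5819, 0.0664, 0.1243]
ee_rot: [1.465, 1.021, -1.463]
force: [-0.3, -0.1, 0.8]
finger_gap: 0.0794
clock: 17.3
position: [0.5815, 0.0667, 0.1247]
ee_rot: [1.465, 1.022, -1.463]
force: [-4.1, 0.8, 7.7]
finger_gap: 0.0293
to (0, 0) 0.124 shift [ 0.007 -0.018 -0.007] yaw 0.001 | caddy xy [ 0.0018 -0.0007] z 0.1247 F [-4.1  0.8  7.7] gap 0.0293 t 17.3
```

Gap is 29 mm, so the button is fully in. Pull up 80 mm slowly.

```bash

python3 -m pendant '-.04 0 0 0;-.08 0 0 0;-.14 0 0 0;-.2 0 0 0;-.26 0 0 0;-.32 0 0 0;-.36 0 0 0;-.4 0 0 0'
python3 -m pendant '-.05 0 0 0;-.1 0 0 0;-.15 0 0 0;-.2 0 0 0;-.25 0 0 0;-.28 0 0 0;-.3 0 0 0;-.3 0 0 0'
python3 -m pendant '-.02 0 0 0;-.03 0 0 0;-.04 0 0 0;-.05 0 0 0;-.06 0 0 0;-.07 0 0 0;-.075 0 0 0;-.075 0 0 0'
python3 -c "
from h import *
go((0,0),.204)"
```

```text
clock: 18.3
position: [0.5815, 0.0667, 0.165]
ee_rot: [1.465, 1.022, -1.463]
force: [-0.7, 1.1, -3.1]
finger_gap: 0.0294
clock: 19.3
position: [0.5815, 0.0667, 0.1951]
ee_rot: [1.465, 1.022, -1.463]
force: [-1.4, 1.6, -0.4]
finger_gap: 0.0291
clock: 20.3
position: [0.5816, 0.0667, 0.2028]
ee_rot: [1.465, 1.022, -1.463]
force: [-0.3, 2.3, -0.8]
finger_gap: 0.0292
to (0, 0) 0.204 shift [-0.012 -0.019 -0.007] yaw 0.001 | caddy xy [ 0.0019 -0.0007] z 0.2028 F [-0.3  2.3 -0.8] gap 0.0292 t 20.3
```

```bash

python3 -m pendant '-.01 0 0 0;-.02 0 0 0;-.025 0 0 0;-.03 0 0 0;-.035 0 0 0;-.04 0 0 0;-.04 0 0 0;-.04 0 0 0'
python3 -c "
from h import *
go((0,0),.204)
im=[]
for n,r in (('scene',(160,290,240,380)),('top',(150,250,190,310))):
    f=grab_frame(n)[:,:,::-1]; f=f[r[0]:r[1],r[2]:r[3]]; im.append(cv2.resize(f,(400,int(f.shape[0]*400/f.shape[1])),interpolation=cv2.INTER_CUBIC))
h=max(i.shape[0] for i in im); im=[np.pad(i,((0,h-i.shape[0]),(0,0),(0,0))) for i in im]
cv2.imwrite('pics/c3.png',np.hstack(im))
"
```

```text
clock: 21.3
position: [0.5815, 0.0666, 0.2067]
ee_rot: [1.465, 1.022, -1.463]
force: [0.2, -0.1, -5.7]
finger_gap: 0.0296
to (0, 0) 0.204 shift [ 0.027 -0.019 -0.007] yaw 0.001 | caddy xy [ 0.0019 -0.0007] z 0.2067 F [ 0.2 -0.1 -5.7] gap 0.0296 t 21.3
```

View pics/c3.png

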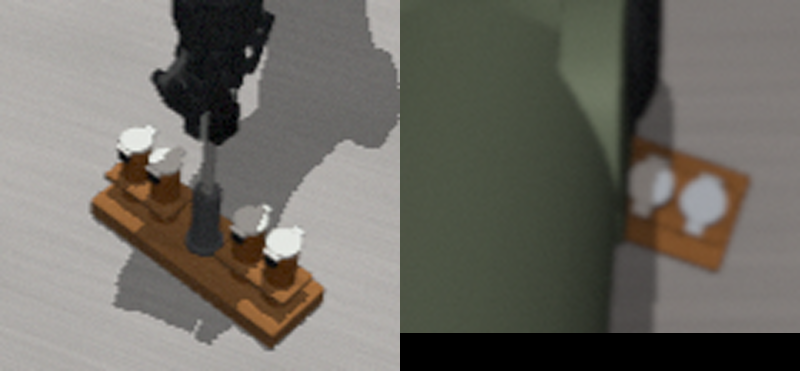

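The handle is drawn out of the post, caps flat, and the weight (~6 N) now hangs on the grip. Lift to about 5 cm clear.

```bash

python3 -m pendant '-.05 0 0 0;-.12 0 0 0;-.2 0 0 0;-.28 0 0 0;-.36 0 0 0;-.42 0 0 0;-.46 0 0 0;-.48 0 0 0'
python3 -m pendant '0 0 0 0;0 0 0 0;0 0 0 0;0 0 0 0;0 0 0 0;0 0 0 0;0 0 0 0;0 0 0 0'
python3 -c "
from h import *
go((0,0),.254)
im=[]
for n,r in (('scene',(130,290,240,380)),('top',(130,270,90,310))):
    f=grab_frame(n)[:,:,::-1]; f=f[r[0]:r[1],r[2]:r[3]]; im.append(cv2.resize(f,(400,int(f.shape[0]*400/f.shape[1])),interpolation=cv2.INTER_CUBIC))
h=max(i.shape[0] for i in im); im=[np.pad(i,((0,h-i.shape[0]),(0,0),(0,0))) for i in im]
cv2.imwrite('pics/c4.png',np.hstack(im))
for dz in (0,.05): print(dz,proj('scene',cad(POSE,[[.04,.122,dz],[-.04,.122,dz],[.04,-.122,dz]])).round(1).tolist())
"
```

```text
clock: 22.4
position: [0.5815, 0.0666, 0.2549]
ee_rot: [1.465, 1.022, -1.463]
force: [-0.4, 0.1, -6.4]
finger_gap: 0.0289
clock: 23.4
position: [0.5815, 0.0666, 0.2549]
ee_rot: [1.465, 1.022, -1.463]
force: [-0.3, 0.4, -6.3]
finger_gap: 0.0292
to (0, 0) 0.254 shift [ 0.009 -0.019 -0.008] yaw 0.001 | caddy xy [ 0.0019 -0.0008] z 0.2549 F [-0.3  0.4 -6.3] gap 0.0292 t 23.4
0 [[333.8, 283.0], [352.4, 266.0], [270.8, 235.0]]
0.05 [[335.2, 271.8], [354.4, 254.8], [270.4, 223.6]]
```

View pics/c4.png

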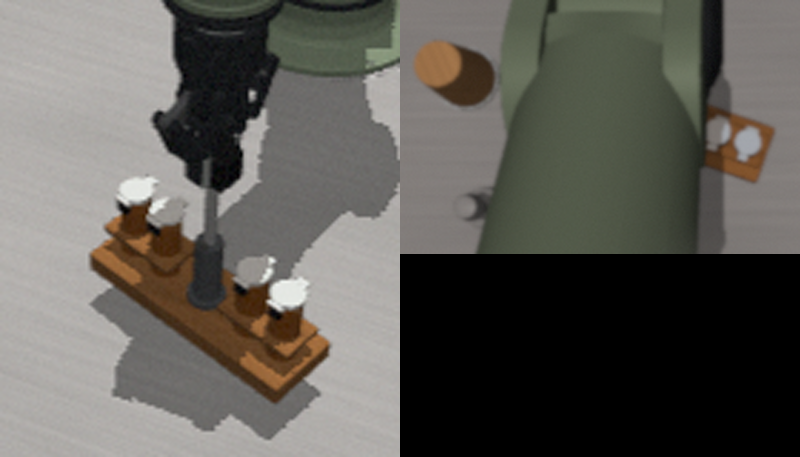

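The caddy hangs level. Its lower corners at scene (337,271) and (271,224) match the 5 cm prediction, and the caps are flat. Handing in.

```bash
python3 -c "
from cell import *
print(sign_off())"
```

```text
the job is handed in; nothing more can be done
None
```

I handed the job in at about 23.5 s, well inside the 58 s limit; `sign_off()` reports no verdict.

- **Caps:** I pushed cap2 and cap4 over and pressed them shut with about 23–26 N. Cap1 and cap3 already looked shut, so I left them alone. All four look flat in the last pictures, but I judged that by eye and did not measure the cap angles.
- **Handle:** I gripped the handle with the jaws along the caddy's x. The finger gap read 29 mm, so the button was fully in. I then pulled the handle up 78 mm with almost no load. The weight came onto the grip in the next 4 mm, which fits the second stop at 80 mm.
- **Lift:** The caddy is held upright with its base about 50 mm clear of the counter. Two of its lower corners in the scene view match the prediction for 5 cm within about 2 pixels. The load held steady at 6.3 N through a 1 s hold.
- **Other objects:** I never approached them. The last pictures show the cups and tamper still standing; the jar was outside the crop, so I did not recheck it.

No check failed. The small misfit of 1–2 pixels in the first pose estimate made no practical difference.

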